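Settle the rocking cylinder lens flat side down on the bench pad

TASK

The opal cylinder lens has been left rocking on its curved side on the bench. Stop it, turn it over and set it on the middle of the grey bench pad, lying still and flat with its blue-filmed flat side down and its curved side up, then let go; do not drop it. Leave the bottles, cup, jar and marker where they stand.

Things in the scene. Friction and masses are not known exactly. Their poses are not given: they have to be found in the camera images.
- lens: Loose opal-white plano-convex cylinder lens, 0.16 kg: 80 mm along own x (across the curve), 60 mm along own y (cylinder axis), 34 mm thick in the middle, 22 mm at the long edges. Flat face has a blue film. Origin: centre of the flat face; +z runs from it to the crown: down at the start (flat side up, rocking slightly (under 0.1 rad) about own y), up when done. Mass centre 15 mm from the flat face.
- lens_crown (a point): Middle of the lens's curved face, on own z, 34 mm from the flat face; curve radius 73 mm. The lens rests on this side at the start, its flat face then about 34 mm above the bench.
- lens_end (a point): Point on one of the two plane end faces (each with a thin grey stripe), 15 mm from the flat face, 30 mm from the origin along own y; the faces are 60 mm apart and can be gripped across. The lens can also stand by itself on either plane 22 x 60 mm long edge (own x upright, 80 mm tall), its mass centre then 7 mm inside the edge's border on the curved side.
- pad: Fixed dark grey bench pad, 180 mm (own x) by 160 mm (own y), 4 mm thick, lying on the bench; origin at the centre of its underside, its top 4 mm above it; z up.
- wash_bottle: White squeeze bottle with red cap and bent spout, about 101x67x208 mm, standing; origin at the centre of its underside. Bystander.
- cup: Thin clear cup with pinkish content, 71 mm across, 81 mm high, standing; origin at the centre of its underside. Bystander.
- reagent_bottle: Small square dark bottle with black cap, 35x31x60 mm; origin at the centre of its underside. Bystander.
- white_jar: White jar with lid, 34 mm across, 45 mm high; origin at the centre of its underside. Bystander.
- marker: Marker pen with blue cap, 131 mm long along its own y, 14 mm wide, 17 mm high, lying; origin at the centre of its underside. Bystander.
Things that resemble listed ones, but are neither listed nor needed, are in the scene too. What is shaped like the lens but red is not meant.

How it is judged:
At the end, for the whole second after the job is handed in: The lens lies flat side down on the pad (its +z within 0.1 rad of straight up, its flat face within 4 mm of the pad's top), its centre within 35 mm (pad x) and 30 mm (pad y) of the pad's centre, at rest (angle between lens's own z axis and vertical below 0.1 rad and x of lens in the frame of pad between -0.035 and 0.035 m and y of lens in the frame of pad between -0.03 and 0.03 m and z of lens in the frame of pad between 0 and 0.008 m and linear speed of lens below 0.01 m/s and angular speed of lens below 0.1 rad/s); the robot touches nothing.
It fails at once if a bystander is moved by more than 30 mm (distance of any of wash_bottle, cup, reagent_bottle, white_jar, marker from where it was at the start of the episode above 0.03 m).
It fails at once if the lens is dropped or thrown: it moves faster than 0.8 m/s without being held (a free fall of over 30 mm; tipping over from its edge stays below this) (linear speed of lens above 0.8 m/s and contact force between lens and the fingers below 0.1 N).
It also fails if it takes over 72 s, if anything falls off the work surface, if the arm or the gripper's body presses on something with over 40 N, if the wrist force passes 120 N, or if a joint passes its speed limit or range.

ROBOT

A 6-joint arm with a two-finger parallel gripper is mounted at the origin on the work surface; the furniture and walls round the work are solid. World frame = base frame: x ahead of the robot, y to its left, z up, the work surface at z = 0. Lengths are in m, angles in rad, forces in N, time in s.
With the tool pointing down it reaches from about 0.375 to 0.9 m from the base axis. Payload 3.1 kg.
Tool frame: the origin (TCP) lies at the very end of the fingers, on their centre line; the grasp point (between the pads) lies 19 mm behind it; z points along the fingers, y is the line along which they close (so a half turn about z gives the same grasp; the last joint's range is limited). The gripper opens to 87 mm and grips with 3 to 60 N. Pads are 19 mm wide; open, the fingers measure 117 mm over their backs; the gripper's body (75 mm by 190 mm) begins 51 mm behind the grasp point.
Start: joints at [0.976, 0.527, 1.433, -0, 1.181, -0.178], TCP at [0.253, 0.571, 0.223] pointing down, gripper open.
Joint ranges: [-3.08, 3.08], [-0.75, 2.2], [0.22, 2.44], [-1.43, 4.57], [0, 2.65], [-2.85, 2.85]. Speed limits (rad/s): [2.79, 2.79, 3.14, 3.14, 3.14, 3.14].

INTERFACE

Orientations are given as a unit quaternion [x, y, z, w].
In Python, from rig import robot gives the robot as it stands. The module is installed in compiled form; this text tells all that it offers.
- The arm moves only by the tool servo_tool, never from a script. Its argument "rows" is one flat list of numbers, 5 for each row, row after row: the closure, from -1 (fully open) to 1 (shut), so that 0 is half open, then the shift along the tool's x, y, z in m, then the turn about the tool's z in degrees. A call has 1 to 5 rows; each row shifts and turns the commanded pose from where the row before left it, along the tool's axes as they then stand; what a row does not reach is not made up. A row lasts 1/12 s, in which the tool goes at most 41.7 mm and 7.16 degrees, less where a joint would pass 70% of its speed; a pose out of reach is approached as far as the arm can. A call with a gripper value outside its range is refused whole. The fingers move at their own pace and stop on an object; "newtons" is the grip in N (left out, the last holds). Time passes only in rows, so rows that do not move let the fingers close. It gives the time, the measured TCP pose, the force, the opening and the grip force at its end, in the units of the state.
- robot.get_obs(): the state, without advancing time (a new reading comes with each control period).
- robot.camera(name): name is "side" or "top"; returns a dict with "pixels" (400x640x3 uint8, red, green, blue), "intrinsics" (3x3 intrinsics, pixels), "rvec" (rotation vector, rad) and "tvec" (3), from world to camera coordinates, as OpenCV has them. Camera axes: x right, y down, z forward; pixel columns grow to the right and rows downward; lengths in m; the calibration is good to about 2 mm. A picture is of the moment at which its call begins. There is no depth.
- robot.hand_in(): hands the job in; it is judged then, once.
Trained networks look in a picture, given as the dict that the camera call returned (one of the last four; its "shot" number tells which), for a name from the list of things; names that differ only in an ending like _2 or _b are one class to them, and where a whole thing is asked for, a point or a joint stands for the part that bears it (a point fixed in the world has none). Each returns a list of dicts, best first, with "score" (0 to 1); they miss things now and then, are a little off and sometimes report something else, mostly with a low value. They report only what shows in the picture. A call takes as long as a camera call. They do not tell look-alikes from the thing itself.
- robot.spot_in(picture, query): "at" ([x, y, z] in m, in world coordinates, good to about 4 mm: the middle of the surface that is visible of it).
- robot.outline_of(picture, query): "region" (400x640 bool, what is visible of it).
- robot.place_of(picture, query): "at" ([x, y, z] in m, in world coordinates, good to about 4 mm: a listed point, or the origin of a listed thing).
The state is a dict: "time": time; "q": joint angles; "joint_velocities": joint speeds; "joint_torque": joint torques, N m; "position": TCP position; "tool_rot": TCP orientation; "ft_force": force on the tool from outside, world axes, zero at the start; "moment": the same for the moment, N m; "grip_width": finger opening in m; "grip_force": force on a finger pad.
Only numpy, scipy, OpenCV 4.12 (cv2) and the standard library are available. Lean on these libraries where they do the work, as an engineer would, in place of code of your own. Each camera call takes 0.05 s, during which the arm holds its last target. There are 200 camera calls.

## Working session

There is one attempt and no reset: what is moved stays moved. The work goes in short steps, Python scripts to look and compute and a tool call to move; the robot and the scene stay as the last step left them, time stands still between calls to the robot, and variables do not carry over. Pictures are saved under pics/ and viewed, at most 10 in all, crops included, and the job is handed in when it is done.

Besides the shell and the picture viewer there is one more tool, called after "Emit:" in YAML: its name, and indented under it one key for each argument. servo_tool: Moves the arm, as the interface text tells. Its arguments: {"type":"object","properties":{"rows":{"type":"array","items":{"type":"number"}},"newtons":{"type":"number"}},"required":["rows"]}

```bash
mkdir -p pics; cat > h.py <<'E'
from rig import robot
import numpy as np, cv2
def proj(c,p):
    return cv2.projectPoints(np.array(p,float).reshape(-1,3),np.array(c["rvec"],float),np.array(c["tvec"],float),np.array(c["intrinsics"],float),None)[0].reshape(-1,2)
def ray(c,uv,z):
    R=cv2.Rodrigues(np.array(c["rvec"],float))[0];t=np.array(c["tvec"],float).ravel()
    d=R.T@np.linalg.inv(c["intrinsics"])@np.array([uv[0],uv[1],1.]);o=-R.T@t
    return o+d*(z-o[2])/d[2]
def save(c,n,crop=None,s=1):
    im=cv2.cvtColor(c["pixels"],cv2.COLOR_RGB2BGR)
    if crop: im=im[crop[1]:crop[3],crop[0]:crop[2]]
    cv2.imwrite("pics/"+n,cv2.resize(im,None,fx=s,fy=s))
E
python3 - <<'E'
from h import *
np.set_printoptions(precision=4,suppress=True)
o=robot.get_obs();print(o["time"],o["position"],o["tool_rot"],o["grip_width"])
cs=[robot.camera(n) for n in("top","side")]
save(cs[0],"t0.png");save(cs[1],"s0.png")
for c in cs:
  for q in["lens","lens_crown","lens_end","pad","wash_bottle","cup","reagent_bottle","white_jar","marker"]:
    for r in robot.place_of(c,q)[:3]: print(q,np.array(r["at"]),round(r["score"],2),proj(c,r["at"]).astype(int))
E
```

```text
0.0 [0.2526 0.5709 0.2216] [ 0.2069  0.9784 -0.001  -0.0004] 0.08666897814695507
lens [ 0.4922 -0.1839  0.0337] 0.76 [[406 256]]
lens [ 0.4678 -0.3162  0.0033] 0.74 [[458 265]]
lens_crown [ 0.4686 -0.3158  0.0335] 0.77 [[461 266]]
lens_crown [ 0.4907 -0.1806 -0.0036] 0.67 [[402 257]]
lens_end [ 0.4624 -0.1872  0.0195] 0.67 [[407 268]]
lens_end [ 0.4758 -0.2852  0.0155] 0.64 [[446 263]]
pad [0.5082 0.0618 0.0013] 0.86 [[305 250]]
wash_bottle [ 0.7693 -0.0736 -0.0013] 0.8 [[358 146]]
cup [0.7091 0.0322 0.0009] 0.8 [[316 170]]
reagent_bottle [ 0.6447  0.2413 -0.0006] 0.58 [[234 197]]
white_jar [0.5891 0.2987 0.0009] 0.48 [[211 219]]
marker [ 0.6949 -0.2319 -0.0025] 0.71 [[421 175]]
marker [ 0.4645 -0.1839  0.0181] 0.48 [[405 268]]
lens [ 0.4726 -0.3151 -0.0029] 0.9 [[383 190]]
lens [ 0.4914 -0.1898  0.0346] 0.56 [[375 191]]
lens_crown [ 0.4706 -0.3122  0.0345] 0.85 [[384 179]]
lens_crown [ 0.4917 -0.1846 -0.0022] 0.71 [[374 204]]
lens_end [0.5898 0.2978 0.0014] 0.66 [[299 288]]
lens_end [ 0.467  -0.1878  0.0165] 0.61 [[383 198]]
lens_end [ 0.4769 -0.2854  0.0141] 0.55 [[381 188]]
pad [0.5116 0.0658 0.0027] 0.82 [[356 238]]
pad [ 0.4939 -0.1806 -0.0003] 0.62 [[373 203]]
wash_bottle [ 0.7679 -0.0758  0.003 ] 0.89 [[273 207]]
cup [ 0.7113  0.0296 -0.0023] 0.96 [[281 225]]
reagent_bottle [ 0.6412  0.2396 -0.0018] 0.56 [[282 271]]
white_jar [ 0.5864  0.3015 -0.0023] 0.58 [[300 291]]
marker [ 0.6947 -0.233   0.0033] 0.43 [[311 191]]
```

View pics/t0.png

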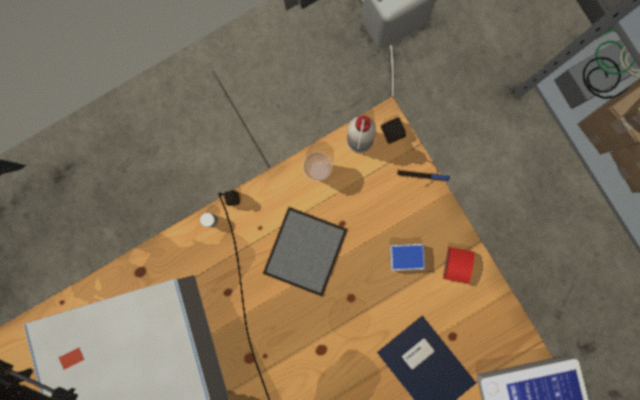

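View pics/s0.png

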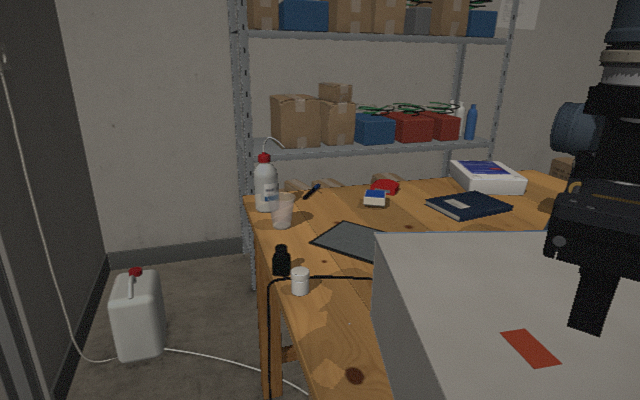

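The top view shows the opal lens at (407,257), blue face up, and the red look-alike at (460,265). The pad is centred at (305,250), and the bottles, cup and marker are well away from the path. Next I'll measure the lens and pad yaw from their outlines.

```bash
cat >> h.py <<'E'
def rect(c,mask,z):
    p=np.argwhere(mask)[:,::-1]
    w=np.array([ray(c,q,z)[:2] for q in p])*1000
    (x,y),(a,b),t=cv2.minAreaRect(w.astype(np.float32))
    return np.round([x,y,a,b,t],1), np.round(cv2.boxPoints(((x,y),(a,b),t))).tolist()
E
python3 - <<'E'
from h import *
for i in range(3):
    c=robot.camera("top");im=c["pixels"].astype(int)
    for r in robot.outline_of(c,"lens")[:2]:
        m=r["region"];b=m&(im[...,2]>im[...,0]+50)
        if b.sum()>100: print("lens",rect(c,b,.034),rect(c,m,.034)[0])
r=robot.outline_of(c,"pad")[0];print("pad",rect(c,r["region"],.004))
R=cv2.Rodrigues(np.array(c["rvec"],float))[0];print(-R.T@np.array(c["tvec"]).ravel())
E
```

```text
lens (array([ 492.2, -185.7,   72.9,   53.1,   89.5]), [[465.0, -222.0], [518.0, -222.0], [519.0, -150.0], [466.0, -149.0]]) [ 493.5 -183.3   82.2   60.3   89.5]
lens (array([ 492.2, -185.7,   72.9,   53.1,   89.5]), [[465.0, -222.0], [518.0, -222.0], [519.0, -150.0], [466.0, -149.0]]) [ 493.5 -183.3   82.3   60.3   89.5]
lens (array([ 492.2, -184.4,   75. ,   53.1,   89.5]), [[465.0, -222.0], [518.0, -222.0], [519.0, -147.0], [466.0, -147.0]]) [ 493.5 -183.1   82.1   60.3   89.5]
pad (array([508.9,  64.9, 161.4, 181.2,  68.2]), [[395.0, 24.0], [563.0, -44.0], [623.0, 106.0], [455.0, 174.0]])
[ 0.54065711 -0.01579671  1.25247414]
```

Emit:
servo_tool:
  rows: [-1,-0.027,-0.0298,0,0,-1,-0.027,-0.0298,0,0,-1,-0.027,-0.0298,0,0,-1,-0.027,-0.0298,0,0,-1,-0.027,-0.0298,0,0]
  newtons: 3

```text
time: 1.77
position: [0.3163, 0.379, 0.2227]
tool_rot: [0.206, 0.978, 0.0, 0.0]
ft_force: [1.4, -1.2, -0.3]
grip_width: 0.0868
grip_force: 0.0
```

Emit:
servo_tool:
  rows: [-1,-0.027,-0.0298,0,0,-1,-0.027,-0.0298,0,0,-1,-0.027,-0.0298,0,0,-1,-0.027,-0.0298,0,0,-1,-0.027,-0.0298,0,0]

```text
time: 2.18
position: [0.3796, 0.188, 0.2229]
tool_rot: [0.207, 0.978, 0.0, 0.0]
ft_force: [1.2, -0.1, -0.3]
grip_width: 0.087
grip_force: 0.0
```

Emit:
servo_tool:
  rows: [-1,-0.027,-0.0298,0,0,-1,-0.027,-0.0298,0,0,-1,-0.027,-0.0298,0,0,-1,-0.027,-0.0298,0,0,-1,-0.027,-0.0298,0,0]

```text
time: 2.6
position: [0.4428, -0.0033, 0.2229]
tool_rot: [0.207, 0.978, 0.0, 0.0]
ft_force: [1.1, -0.2, 0.3]
grip_width: 0.087
grip_force: 0.0
```

Emit:
servo_tool:
  rows: [-1,-0.027,-0.0298,0,6.6,-1,0,0,0,6.6,-1,0,0,0,6.6,-1,0,0,0,6.6,-1,0,0,0,6.6]

```text
time: 3.02
position: [0.4551, -0.04, 0.2226]
tool_rot: [0.479, 0.878, 0.0, 0.0]
ft_force: [-0.8, -1.2, -0.8]
grip_width: 0.0872
grip_force: 0.0
```

Emit:
servo_tool:
  rows: [-1,0,0,0,6.6,-1,0,0,0,6.6,-1,0,0,0,6.6,-1,0,0,0,6.6,-1,0,0,0,6.6]

```text
time: 3.43
position: [0.4551, -0.0394, 0.2227]
tool_rot: [0.708, 0.706, 0.0, 0.0]
ft_force: [-0.1, 0.1, -0.5]
grip_width: 0.0871
grip_force: 0.0
```

Emit:
servo_tool:
  rows: [-1,-0.039,0.0127,0,0,-1,-0.039,0.0127,0,0,-1,-0.0386,0.0125,0,0,-1,0,0,0.04,0,-1,0,0,0.04,0]

```text
time: 3.85
position: [0.497, -0.1602, 0.144]
tool_rot: [0.708, 0.707, 0.001, 0.005]
ft_force: [-0.8, 0.8, -0.8]
grip_width: 0.087
grip_force: 0.0
```

Emit:
servo_tool:
  rows: [-1,0,0,0.04,0,-1,0,0,0.03,0,-1,0,0,0.02,0,-1,0,0,0,0,-1,0,0,0,0]

```text
time: 4.27
position: [0.4927, -0.1557, 0.0519]
tool_rot: [0.706, 0.708, -0.0, -0.001]
ft_force: [-0.1, -0.5, -0.4]
grip_width: 0.0868
grip_force: 0.0
```

```bash
python3 - <<'E'
from h import *
o=robot.get_obs();print(o["time"],o["position"])
c=robot.camera("top");s=robot.camera("side")
a=c["pixels"][200:320,340:500];b=s["pixels"][130:250,300:460]
cv2.imwrite("pics/a1.png",cv2.cvtColor(np.hstack([cv2.resize(v,None,fx=2.5,fy=2.5) for v in(a,b)]),cv2.COLOR_RGB2BGR))
E
```

```text
4.2667 [ 0.49274621 -0.15573488  0.05187656]
```

View pics/a1.png

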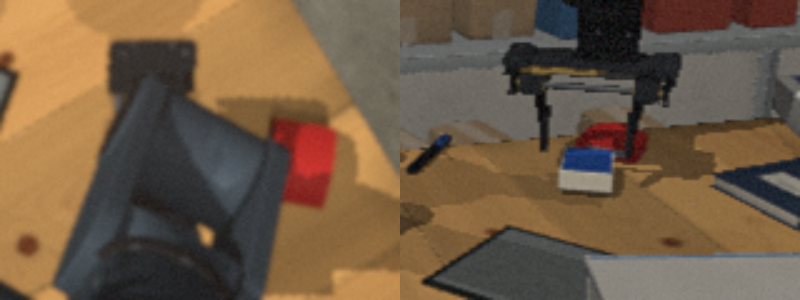

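The side view has the two fingertips at crop (543,150) and (630,158), straddling the lens at (587,170). I'll descend and close gently.

Emit:
servo_tool:
  rows: [-1,0,0,0.02,0,-1,0,0,0.016,0,-1,0,0,0,0,0,0,0,0,0,1,0,0,0,0]
  newtons: 4

```text
time: 4.78
position: [0.4942, -0.1564, 0.0182]
tool_rot: [0.706, 0.708, 0.0, 0.001]
ft_force: [-0.9, 0.5, -0.2]
grip_width: 0.0803
grip_force: 0.0
```

Emit:
servo_tool:
  rows: [1,0,0,0,0,1,0,0,0,0,1,0,0,0,0,1,0,0,0,0,1,0,0,0,0]

```text
time: 5.2
position: [0.4932, -0.1557, 0.017]
tool_rot: [0.706, 0.708, 0.0, 0.0]
ft_force: [-0.1, 1.9, 2.9]
grip_width: 0.0596
grip_force: 4.0
```

Emit:
servo_tool:
  rows: [1,0,0,-0.006,0,1,0,0,-0.008,0,1,0,0,-0.008,0,1,0,0,-0.008,0,1,0,0,-0.008,0]

```text
time: 5.62
position: [0.4931, -0.156, 0.0555]
tool_rot: [0.706, 0.708, 0.0, 0.0]
ft_force: [0.3, 0.0, -2.3]
grip_width: 0.0599
grip_force: 4.0
```

Emit:
servo_tool:
  rows: [1,0,0,-0.01,0,1,0,0,-0.01,0,1,0,0,-0.01,0,1,0,0,-0.01,0,1,0,0,0,0]

```text
time: 6.03
position: [0.4944, -0.1566, 0.0968]
tool_rot: [0.706, 0.708, 0.001, 0.002]
ft_force: [0.5, -0.4, -2.4]
grip_width: 0.0599
grip_force: 4.0
```

```bash
python3 - <<'E'
from h import *
o=robot.get_obs();print(o["time"],o["position"],o["ft_force"],o["grip_force"])
s=robot.camera("side");save(s,"s2.png",(320,110,460,220),5)
for q in("lens","lens_crown","lens_end"): print(q,[(np.round(r["at"],3),round(r["score"],2)) for r in robot.place_of(s,q)[:2]])
E
```

```text
6.0333 [ 0.49437913 -0.1565653   0.09684036] [ 0.47821508 -0.41235471 -2.36137358] 3.999926447868347
lens [(array([ 0.495, -0.188,  0.096]), 0.97)]
lens_crown [(array([ 0.47 , -0.312,  0.034]), 0.79), (array([ 0.495, -0.163,  0.066]), 0.74)]
lens_end [(array([ 0.478, -0.283,  0.014]), 0.64), (array([ 0.468, -0.176,  0.079]), 0.63)]
```

View pics/s2.png

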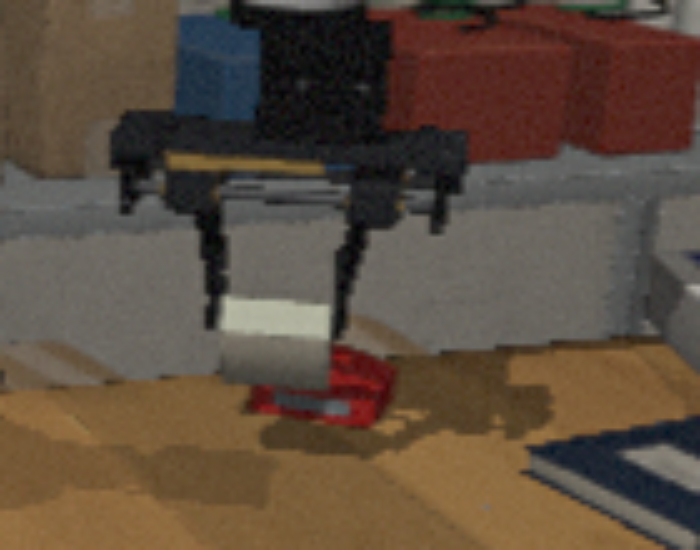

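The lens is held with about 40° of sag: its flat face is tilting towards -y, and its lower long edge hangs about 43 mm below the TCP. I'll carry it to the pad at 3 N and stop abruptly so it swings further.

Emit:
servo_tool:
  rows: [1,0.01,0.002,0,0,1,0.02,0.002,0,0,1,0.03,0.002,0,0,1,0.037,0.002,0,0,1,0.04,0.002,0,0]
  newtons: 3

```text
time: 6.65
position: [0.5027, -0.0177, 0.094]
tool_rot: [0.707, 0.707, -0.0, -0.0]
ft_force: [0.3, 0.8, -2.6]
grip_width: 0.0598
grip_force: 3.0
```

Emit:
servo_tool:
  rows: [1,0.041,0.002,0,0,1,0.041,0.002,0,0,1,0.041,0.002,0,0,1,0.041,0,0,0,1,0.016,0,0,0]

```text
time: 7.07
position: [0.5072, 0.1665, 0.094]
tool_rot: [0.705, 0.709, 0.0, -0.001]
ft_force: [-0.5, -0.4, -1.5]
grip_width: 0.0596
grip_force: 3.0
```

Emit:
servo_tool:
  rows: [1,0,0,0,0,1,0,0,0,0]

```text
time: 7.23
position: [0.5074, 0.1626, 0.0939]
tool_rot: [0.705, 0.709, -0.001, -0.0]
ft_force: [-0.0, -0.5, -1.6]
grip_width: 0.06
grip_force: 3.0
```

```bash
cat > st.py <<'E'
from h import *
import sys
o=robot.get_obs();print(o["time"],np.round(o["position"],4),np.round(o["ft_force"],1),o["grip_force"])
for n in("side","top"):
    s=robot.camera(n)
    for q in("lens","lens_crown","lens_end"): print(n,q,[(np.round(r["at"],3),round(r["score"],2)) for r in robot.place_of(s,q)[:2] if r["at"][1]>-.25])
    if n=="side" and len(sys.argv)>1: save(s,sys.argv[1],(290,140,440,270),4)
E
python3 st.py s3.png
```

```text
7.2333 [0.5074 0.1626 0.0939] [-0.  -0.5 -1.6] 2.999986633658409
side lens [(array([0.508, 0.152, 0.069]), 0.9), (array([0.515, 0.068, 0.001]), 0.32)]
side lens_crown [(array([0.508, 0.189, 0.066]), 0.66)]
side lens_end [(array([0.481, 0.171, 0.064]), 0.96)]
top lens []
top lens_crown []
top lens_end []
```

View pics/s3.png

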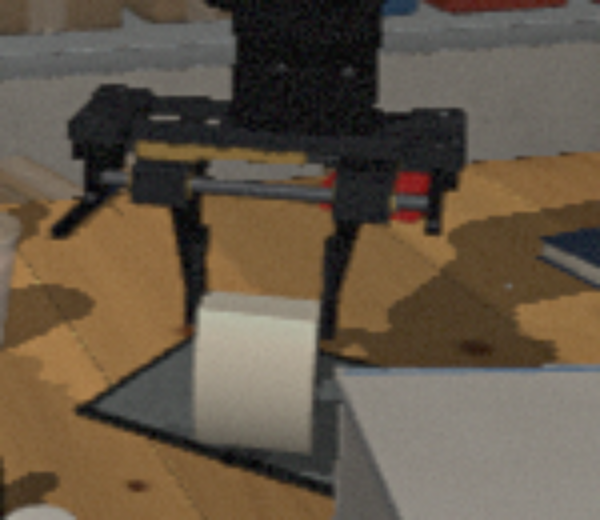

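The abrupt stop worked. In the crop the lens hangs upright at (258,375), curved side towards the camera (+y) and flat face towards -y. I'll lower its edge onto the pad.

Emit:
servo_tool:
  rows: [1,-0.008,0,0,0,1,-0.014,0,0,0,1,-0.014,0,0.004,0,1,-0.008,0.001,0.008,0,1,-0.003,0.001,0.005,0]

```text
time: 8.05
position: [0.5105, 0.1125, 0.0769]
tool_rot: [0.707, 0.707, -0.0, -0.0]
ft_force: [0.4, -0.0, -1.6]
grip_width: 0.06
grip_force: 3.0
```

Emit:
servo_tool:
  rows: [1,0,0,0.002,0,1,0,0,0.002,0,1,0,0,0.002,0,1,0,0,0,0]

```text
time: 8.38
position: [0.5103, 0.1146, 0.0711]
tool_rot: [0.706, 0.708, -0.0, -0.0]
ft_force: [0.3, 0.3, -2.3]
grip_width: 0.0599
grip_force: 3.0
```

```bash
python3 st.py
```

```text
8.3833 [0.5103 0.1146 0.0711] [ 0.3  0.3 -2.3] 3.0000341311097145
side lens [(array([0.512, 0.103, 0.049]), 0.92)]
side lens_crown [(array([0.509, 0.14 , 0.044]), 0.61)]
side lens_end [(array([0.483, 0.122, 0.041]), 0.95)]
top lens []
top lens_crown []
top lens_end []
```

Emit:
servo_tool:
  rows: [1,0,0,0.002,0,1,0,0,0.001,0,1,0,0,0,0]

```text
time: 9.03
position: [0.511, 0.1141, 0.0689]
tool_rot: [0.706, 0.708, 0.0, 0.0]
ft_force: [0.3, -0.1, 2.4]
grip_width: 0.0599
grip_force: 3.0
```

Emit:
servo_tool:
  rows: [1,0,0,0.002,0,1,0,0,0,0,1,0,0,0,0]

```text
time: 9.28
position: [0.511, 0.1141, 0.0668]
tool_rot: [0.706, 0.708, 0.0, 0.0]
ft_force: [-0.3, -0.4, 4.7]
grip_width: 0.0598
grip_force: 3.0
```

Emit:
servo_tool:
  rows: [1,0,0,0.002,0,1,0,0,0,0,1,0,0,0,0]

```text
time: 9.53
position: [0.5109, 0.1141, 0.0646]
tool_rot: [0.706, 0.708, 0.0, 0.0]
ft_force: [0.6, -0.6, 4.1]
grip_width: 0.0604
grip_force: 3.0
```

Emit:
servo_tool:
  rows: [1,-0.006,0,0,0,1,-0.006,0,0,0,1,-0.006,0,0.001,0,1,-0.006,0,0.001,0,1,0,0,0,0]

```text
time: 9.95
position: [0.5101, 0.0888, 0.0623]
tool_rot: [0.707, 0.707, -0.001, -0.0]
ft_force: [-0.9, -0.7, 1.2]
grip_width: 0.0598
grip_force: 3.0
```

```bash
python3 st.py s4.png
```

```text
9.95 [0.5101 0.0888 0.0623] [-0.9 -0.7  1.2] 2.9998431729109143
side lens [(array([0.511, 0.087, 0.041]), 0.6)]
side lens_crown [(array([0.512, 0.125, 0.048]), 0.73)]
side lens_end [(array([0.483, 0.102, 0.043]), 0.89)]
top lens []
top lens_crown []
top lens_end []
```

View pics/s4.png

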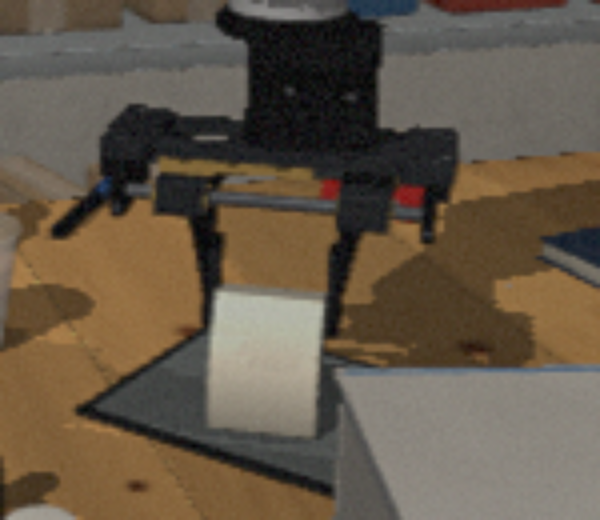

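The lens is at crop (265,365), tilted about 12° past vertical towards its flat side and pivoting on its edge. I'll continue the arc.

Emit:
servo_tool:
  rows: [1,-0.006,0,0.001,0,1,-0.006,0,0.002,0,1,-0.006,0,0.002,0,1,-0.0055,0,0.003,0,1,-0.0055,0,0.003,0]

```text
time: 10.77
position: [0.5107, 0.0601, 0.0513]
tool_rot: [0.706, 0.708, -0.0, 0.0]
ft_force: [-2.6, -0.7, 1.4]
grip_width: 0.0602
grip_force: 3.0
```

```bash
python3 st.py
```

```text
10.7667 [0.5107 0.0601 0.0513] [-2.6 -0.7  1.4] 2.9978736920747906
side lens [(array([0.508, 0.073, 0.037]), 0.8)]
side lens_crown [(array([0.51 , 0.103, 0.058]), 0.84)]
side lens_end [(array([0.48 , 0.083, 0.042]), 0.79)]
top lens []
top lens_crown []
top lens_end []
```

Emit:
servo_tool:
  rows: [1,-0.0055,0,0.003,0,1,-0.005,0,0.0037,0,1,-0.0047,0,0.004,0,1,-0.0043,0,0.0045,0,1,-0.004,0,0.0047,0]

```text
time: 11.58
position: [0.5108, 0.037, 0.031]
tool_rot: [0.706, 0.708, -0.0, 0.0]
ft_force: [-0.6, 0.5, -0.4]
grip_width: 0.0596
grip_force: 3.0
```

```bash
python3 st.py s5.png
```

```text
11.5833 [0.5108 0.037  0.031 ] [-0.6  0.5 -0.4] 2.988862779457122
side lens [(array([0.51 , 0.056, 0.024]), 0.76)]
side lens_crown [(array([0.51 , 0.078, 0.052]), 0.88)]
side lens_end [(array([0.481, 0.067, 0.034]), 0.72)]
top lens []
top lens_crown []
top lens_end []
```

View pics/s5.png

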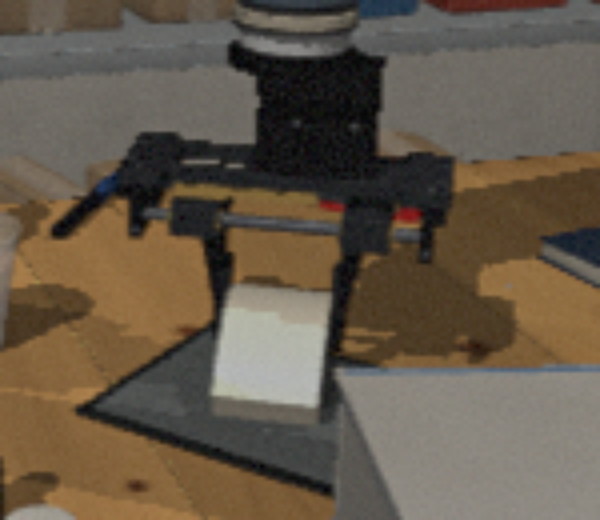

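The lens is at crop (272,355), crown towards the camera and above it, with about 38° still to go.

Emit:
servo_tool:
  rows: [1,-0.0035,0,0.0045,0,1,-0.003,0,0.0048,0,1,-0.0025,0,0.005,0,1,-0.0015,0,0.004,0,1,0,0,0,0]

```text
time: 12.4
position: [0.5107, 0.0267, 0.0123]
tool_rot: [0.707, 0.708, -0.0, -0.0]
ft_force: [-0.1, -0.3, -1.4]
grip_width: 0.0597
grip_force: 3.0
```

```bash
python3 st.py
```

```text
12.4 [0.5107 0.0267 0.0123] [-0.1 -0.3 -1.4] 2.9998627733584726
side lens [(array([0.511, 0.055, 0.011]), 0.69)]
side lens_crown [(array([0.509, 0.064, 0.047]), 0.63)]
side lens_end [(array([0.481, 0.061, 0.025]), 0.94)]
top lens []
top lens_crown []
top lens_end []
```

Emit:
servo_tool:
  rows: [1,-0.0005,0,0.002,0,1,0,0,0.002,0,1,0,0,0.001,0,1,0,0,0,0,1,0,0,0,0]

```text
time: 13.22
position: [0.511, 0.0266, 0.0083]
tool_rot: [0.706, 0.708, 0.0, 0.0]
ft_force: [1.2, -0.2, -1.7]
grip_width: 0.06
grip_force: 3.0
```

Emit:
servo_tool:
  rows: [0,0,0,0,0,-0.6,0,0,0,0,-1,0,0,0,0,-1,0,0,0,0,-1,0,0,0,0]

```text
time: 13.63
position: [0.5107, 0.0267, 0.0084]
tool_rot: [0.706, 0.708, 0.0, 0.0]
ft_force: [-0.4, 0.5, 1.1]
grip_width: 0.0791
grip_force: 0.0
```

Emit:
servo_tool:
  rows: [-1,0,0,-0.01,0,-1,0,0,-0.03,0,-1,0,0,-0.04,0,-1,0,0,-0.04,0,-1,-0.01,0,-0.03,0]

```text
time: 14.05
position: [0.5109, 0.0177, 0.1618]
tool_rot: [0.706, 0.708, 0.001, 0.001]
ft_force: [0.8, -0.8, 0.0]
grip_width: 0.0868
grip_force: 0.0
```

Emit:
servo_tool:
  rows: [-1,-0.04,0,0,0,-1,-0.04,0,0,0,-1,-0.04,0,0,0,-1,-0.04,0,0,0,-1,0,0,0,0]

```text
time: 14.47
position: [0.5129, -0.1509, 0.1598]
tool_rot: [0.708, 0.706, -0.0, 0.004]
ft_force: [0.2, -0.6, 0.2]
grip_width: 0.0871
grip_force: 0.0
```

```bash
python3 st.py s6.png; python3 - <<'E'
from h import *
for i in range(2):
    c=robot.camera("top")
    for q,z in(("lens",.03),("pad",.004)):
        for r in robot.outline_of(c,q)[:2]: print(q,rect(c,r["region"],z)[0])
    for q in["wash_bottle","cup","reagent_bottle","white_jar","marker"]:
      for r in robot.place_of(c,q)[:1]: print(q,np.round(r["at"],3))
E
```

```text
14.4667 [ 0.5129 -0.1509  0.1598] [ 0.2 -0.6  0.2] 0.0
side lens [(array([0.51 , 0.054, 0.005]), 0.89)]
side lens_crown [(array([0.51 , 0.055, 0.037]), 0.73)]
side lens_end [(array([0.484, 0.056, 0.017]), 0.96)]
top lens [(array([0.512, 0.056, 0.005]), 0.83)]
top lens_crown [(array([0.509, 0.053, 0.035]), 0.96)]
top lens_end [(array([0.478, 0.056, 0.017]), 0.73)]
lens [ 469.3 -326.9   35.    80.5   75.9]
lens [511.3  54.6  78.2  58.3  89.5]
pad [509.8  64.9 161.  183.1  68.5]
wash_bottle [ 0.767 -0.071 -0.002]
cup [ 0.71   0.032 -0.004]
reagent_bottle [0.645 0.244 0.001]
white_jar [0.592 0.296 0.   ]
marker [ 0.695 -0.233 -0.001]
lens [510.1  55.7  80.5  60.8  89.5]
lens [ 469.5 -330.3   29.1   75.8   75.1]
pad [509.   64.4 162.4 181.7  68.3]
pad [722.6  33.2  73.1  73.6  89.4]
wash_bottle [ 0.771 -0.074  0.001]
cup [0.71  0.029 0.001]
reagent_bottle [0.644 0.243 0.002]
white_jar [0.59  0.298 0.002]
marker [ 0.699 -0.234 -0.004]
```

View pics/s6.png

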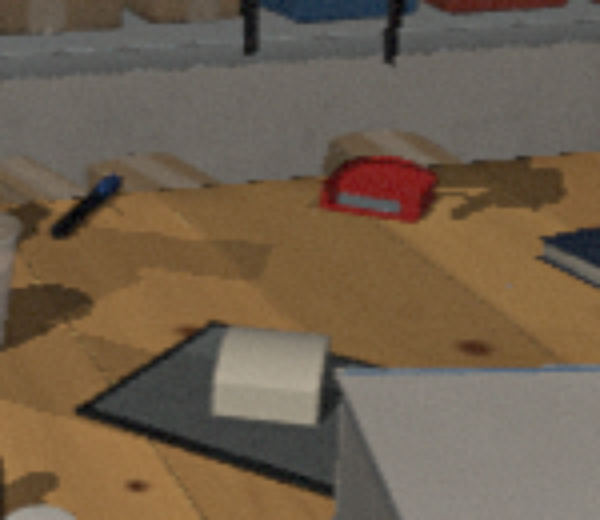

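The lens lies flat on the pad at crop (270,375), curved side up and about 10 mm from the pad's centre. The gripper is clear and the bystanders haven't moved.

```bash
python3 -c "
from rig import robot
print(robot.hand_in())"
```

```text
the job is handed in; nothing more can be done
None
```

I turned the lens over, set it flat side down about 10 mm from the pad's centre, let go, and handed in at about 14.5 s; the bystanders had not moved, and the hand-in call returned no verdict.

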